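# Shut the draught shield and tare the balance

## Robot

A 6-joint arm with a two-finger parallel gripper is mounted at the origin on a cart in front of the work surface, level with it; the furniture and walls round the work are solid. World frame = base frame: x ahead of the robot, y to its left, z up, the work surface at z = 0. Lengths are in m, angles in rad, forces in N, time in s.
With the tool pointing down it reaches from about 0.4 to 0.925 m from the base axis. Payload 12.5 kg.
Tool frame: the origin (TCP) lies on the centre line of the jaws, within the pads' length; the fingertips stand 8 mm ahead of it and the grasp point (between the pads) lies 11 mm behind it (ctrl.tcp_to_tips is the distance from the TCP to the fingertips, in m); z points along the fingers, y is the line along which they close (so a half turn about z gives the same grasp; the last joint's range is limited). The gripper opens to 95 mm and grips with 3 to 60 N. Pads are 20 mm wide; open, the fingers measure 119 mm over their backs; the gripper's body (75 mm by 180 mm) begins 59 mm behind the grasp point.
Start: joints at [-1.215, 0.491, 1.559, -0, 1.092, -0.106], TCP at [0.278, -0.56, 0.223] pointing down, gripper open.
Joint ranges: [-3.1, 3.1], [-0.84, 2.19], [0.05, 2.79], [-1.13, 4.28], [0.06, 2.93], [-2.69, 2.69]. Speed limits (rad/s): [2.22, 2.22, 2.79, 3.14, 3.14, 3.14].

## Interface

Orientations are given as a unit quaternion [w, x, y, z].
In Python, from cell import ctrl, jaws, solver, readout, vision, order gives the robot as it stands. Calls block until the motion is done:
- ctrl.move_pose(position, orientation): joint-space move of the TCP to a pose.
- ctrl.movel(position, rot=None, velocity=0.15, max_force=None): straight line of the TCP; rot=None keeps the orientation; velocity is the mean speed in m/s. With max_force (N) it stops when the force on the tool has changed by that much, and returns True; else False.
- ctrl.movej(angles): joint-space move.
- jaws.gripper_to(opening, f_grip=None): opening from 0.0 (shut) to 1.0 (fully open); f_grip is the grip in N (None keeps the last); returns when the fingers have stopped.
- ctrl.sleep(seconds).
- solver.ik(position, orientation): joint angles nearest the present ones, or None.
- readout.get_obs(): the state.
- vision.snapshot(name): name is "scene" or "top" or "wrist"; returns a dict with "img" (420x560x3 uint8, red, green, blue), "K" (3x3 intrinsics, pixels), "camera_from_world" (4x4, takes a point from world to camera coordinates); the wrist camera has in their place "T_tool_cam" (4x4, takes a point from camera to tool coordinates, whose origin is the TCP and whose axes are the flange's). Camera axes: x right, y up, looking along -z (the intrinsics and any distortion apply to the point x, -y, -z); pixel columns grow to the right and rows downward; lengths in m; the calibration is good to about 2 mm. A picture is of the moment at which its call begins: read the wrist's pose just before it. There is no depth.
A pose or a line that the arm cannot do raises ctrl.MotionError and nothing moves.
- order.finish_job(): hands the job in; it is judged then, once.
The state is a dict: "clock": time; "joints": joint angles; "joint_vel": joint speeds; "joint_efforts": joint torques, N m; "ee_pos": TCP position; "orientation": TCP orientation; "contact_force": force on the tool from outside, world axes, zero at the start; "wrist_torque": the same for the moment, N m; "finger_gap": opening from 0.0 (shut) to 1.0 (fully open); "grasp_force": force on a finger pad.
Only numpy, scipy, OpenCV 4.12 (cv2) and the standard library are available. Lean on these libraries where they do the work, as an engineer would, in place of code of your own. Each camera call takes 0.05 s, during which the arm holds its last target. There are 200 camera calls.

## Task

Tare the analytical balance with the empty beaker standing on its pan: first push the sliding glass roof of the draught shield fully shut by its small black handle, and only then press the tare key, the large key at the right-hand end of the key row, gently all the way down with the fingertips, let it come up again and draw the hand away. Do both with the outside of the fingers, gripping nothing. Leave the four small keys, the side glass, the beaker and everything lying round the balance alone.

Things in the scene. Friction and masses are not known exactly. Their poses are not given: they have to be found in the camera images.
- balance: analytical balance, fixed, 355 deep, 220 wide, 296 mm tall; origin under its middle at bench height, x from its front (keys) to its back, y to its left, z up. Key panel x -178 to -78, 42 mm high in front, 70 at its rear, slope 17 degrees; behind it the glass draught shield, x -70 to +170, y -110 to +104, 286 mm high: solid front and sides, sliding roof. Keys in one row at x -142.
- glass_handle (a point): centre of the small black handle bar that stands up on the front part of the sliding glass roof: 9 mm thick along the balance's x, 24 mm long along y, from 286 to 296 mm above the bench (10 mm tall over the glass, this point 5 mm above the glass). It moves with the glass; axes as the balance.
- balance_shield_top (a joint): how far the glass roof is slid back, m: 0 fully shut (against a stop), 0.15 wide open; starts 0.04 to 0.10. It slides along the balance's x with under 1 N of friction and stays where it is left; pushing the handle toward the front (-x of the balance) shuts it.
- tare_key (a point): centre of the top face of the tare key, the single LARGE raised key at the right-hand end of the key row: 36 mm wide (y), 18 mm deep, top 53.5 mm above the bench, the shield's front 77 mm behind it, its face leaning 17 degrees toward the front like the panel; axes as the balance.
- balance_tare (a joint): travel of the tare key, m: 0 up, 0.0012 fully down (about 5 N, a stiff spring that lifts it again); at least 0.0009 (about 3.6 N) counts as pressed.
- balance_shield_right (a joint): how far the right-hand side glass is slid back, m: 0 shut, where it starts and must stay.
- beaker_50: empty 50 ml glass beaker, 43 mm across and 56 mm tall, standing on the pan inside the shield; origin at the centre of its underside.
- pan_centre (a point): centre of the round weighing pan's top, 79 mm above the bench.
- key1 (a joint): travel of small key 1 of four from the left, m: 0 up, 0.0015 down (about 5 N). A low white key 18 mm wide and 10 mm deep, in the same row as the tare key, at y = 74.5 mm of the balance. Not to be pressed.
- key2 (a joint): travel of small key 2 of four from the left, m: 0 up, 0.0015 down (about 5 N). A low white key 18 mm wide and 10 mm deep, in the same row as the tare key, at y = 46.5 mm of the balance. Not to be pressed.
- key3 (a joint): travel of small key 3 of four from the left, m: 0 up, 0.0015 down (about 5 N). A low white key 18 mm wide and 10 mm deep, in the same row as the tare key, at y = 18.5 mm of the balance. Not to be pressed.
- key4 (a joint): travel of small key 4 of four from the left, m: 0 up, 0.0015 down (about 5 N). A low white key 18 mm wide and 10 mm deep, in the same row as the tare key, at y = -9.5 mm of the balance. Not to be pressed.
- sample_vial: screw-cap glass vial, 28 mm across, 56 mm tall, standing on the bench left of the balance; origin under its centre.
- tweezers: steel tweezers, 126 mm long, lying left of the balance.
- spatula: thin steel spatula, 167 mm long, lying right of the balance.
- petri_dish: flat round covered dish, 74 mm across, 12 mm high, right of the balance.
- note_pad: small note pad 50 x 76 x 11 mm, on the bench to the right.
- pen: ball pen, 145 mm long, on the bench to the right.
- syringe1: plastic syringe, 113 mm long, lying on the bench to the left.

How it is judged:
By the outcome, as a careful person would: the job done as asked, in the order asked, and still so for the second after the job is handed in, with the robot touching nothing.
It also fails if it takes over 48 s, if anything falls off the work surface, if the arm or the gripper's body presses on something with over 40 N, if the wrist force passes 120 N, or if a joint passes its speed limit or range.

## Working session

There is one attempt and no reset: what is moved stays moved. The work goes in short steps, each a Python script; the robot and the scene stay as the last script left them, time stands still between calls to the robot, and variables do not carry over. Pictures are saved under pics/ and viewed, at most 10 in all, crops included, and the job is handed in when it is done.

```bash
ls; mkdir -p pics; python3 - <<'E'
from cell import ctrl, jaws, solver, readout, vision, order
import cv2,numpy as np
for n in ("scene","top"):
    s=vision.snapshot(n); cv2.imwrite(f"pics/{n}0.png",cv2.resize(s["img"][:,:,::-1],(784,588),interpolation=cv2.INTER_CUBIC))
    np.savez(f"{n}.npz",**{k:v for k,v in s.items()}); print(n,s.keys(),s["K"],s["camera_from_world"])
print(readout.get_obs())
E
```

```text
pics
scene dict_keys(['img', 'K', 'camera_from_world']) [[477.66931295   0.         281.92995779]
 [  0.         477.66931295 208.51442659]
 [  0.           0.           1.        ]] [[ 0.59833694 -0.80111801  0.01424193 -0.41462898]
 [ 0.40983164  0.3212709   0.85371133 -0.39776971]
 [-0.68849904 -0.50497024  0.52055175 -1.16121531]
 [ 0.          0.          0.          1.        ]]
top dict_keys(['img', 'K', 'camera_from_world']) [[474.06368176   0.         279.13456396]
 [  0.         474.06368176 207.37118586]
 [  0.           0.           1.        ]] [[ 0.00639688 -0.99987016  0.01478976 -0.08677889]
 [ 0.9807124   0.00916227  0.19524147 -0.62690688]
 [-0.19535163  0.01325557  0.98064368 -1.74649571]
 [ 0.          0.          0.          1.        ]]
{'clock': 0.1, 'joints': array([-1.21460424e+00,  4.91499823e-01,  1.55939547e+00, -2.34196618e-05,
        1.09168607e+00, -1.05591124e-01]), 'joint_vel': array([-0.0009211 , -0.0009308 , -0.00112911, -0.00036599,  0.00117423,
        0.0008926 ]), 'joint_efforts': array([ 1.80115498e-03, -6.13625193e+01, -2.58603948e+01,  6.93164463e-02,
        4.70411615e-02, -7.38833864e-05]), 'ee_pos': array([ 0.2784135 , -0.55933172,  0.22211744]), 'orientation': array([-4.89182760e-04,  9.73461386e-01,  2.28850792e-01, -7.20884313e-05]), 'contact_force': array([ 0.19742763, -0.32211217, -0.01100239]), 'wrist_torque': array([-0.0163171 ,  0.04862564,  0.0175113 ]), 'grasp_force': 0.0, 'finger_gap': 0.9995090141628302}
```

View pics/scene0.png

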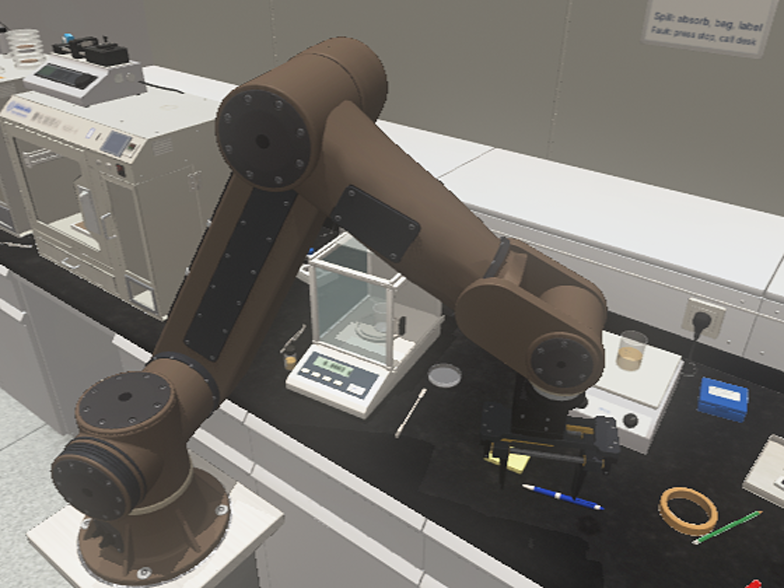

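View pics/top0.png

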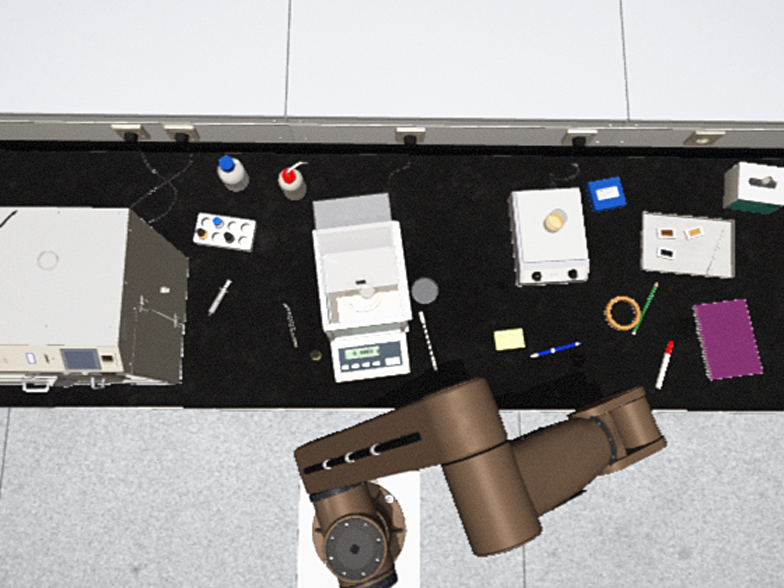

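The scene view shows the balance with its key panel facing the robot. In the top view it spans about (315-412, 195-380), and the handle is a dark spot near (361,283). I'll enlarge that area.

```bash
python3 - <<'E'
import cv2,numpy as np
a=np.load("top.npz")["img"][:,:,::-1]; b=np.load("scene.npz")["img"][:,:,::-1]
c=cv2.resize(a[130:280,215:305],None,fx=4,fy=4,interpolation=cv2.INTER_CUBIC)
d=cv2.resize(b[160:310,200:310],None,fx=4,fy=4,interpolation=cv2.INTER_CUBIC)
cv2.imwrite("pics/crop1.png",np.hstack([c,d[:, :]])[:, :800])
E
```

```text
(no output)
```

View pics/crop1.png

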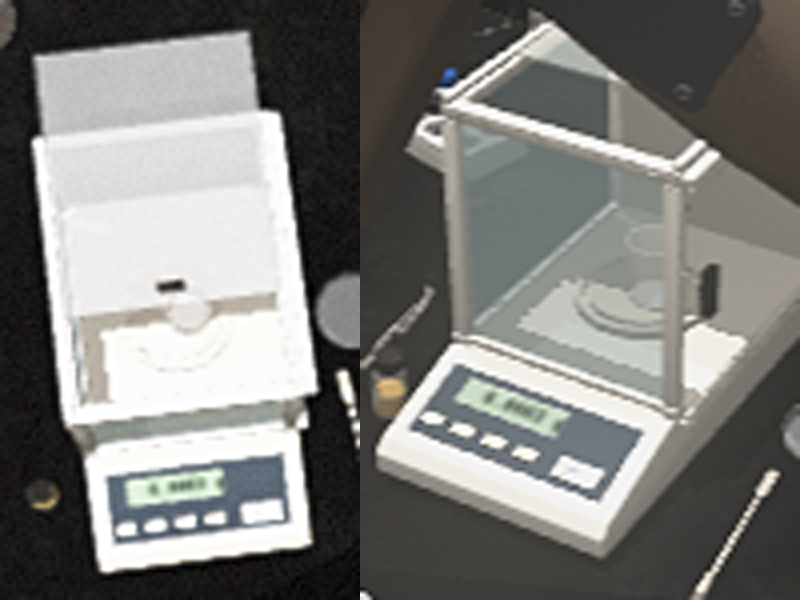

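Top crop: handle (171,286), keys (126,529), (156,525), (186,521), (216,518), tare key (263,513). Scene crop, at right: keys (433,416), (463,430), (495,440), (526,453), tare key (577,472). I'll fit the balance pose to these.

```bash
cat > h.py <<'E'
import numpy as np
def ray(K,M,u,v):
    d=np.array([(u-K[0,2])/K[0,0],-(v-K[1,2])/K[1,1],-1.]); R=M[:3,:3]
    return -R.T@M[:3,3], R.T@d
def at_z(K,M,u,v,z):
    o,d=ray(K,M,u,v); return o+d*(z-o[2])/d[2]
def proj(K,M,p):
    q=M[:3,:3]@p+M[:3,3]; return np.array([K[0,2]+K[0,0]*q[0]/-q[2],K[1,2]+K[1,1]*q[1]/q[2]])
E
python3 - <<'E'
import numpy as np
from h import *
from scipy.optimize import least_squares
T=np.load("top.npz");S=np.load("scene.npz")
def px(l,ox,oy,dx=0): return [((u-dx+.5)/4-.5+ox,(v+.5)/4-.5+oy) for u,v in l]
kt=px([(126,529),(156,525),(186,521),(216,518),(263,513)],215,130)
ks=px([(433,416),(463,430),(495,440),(526,453),(577,472)],200,160,360)
h=px([(171,286)],215,130)[0]
ys=[.0745,.0465,.0185,-.0095]
def pts(p):
    x,y,a,yt=p;c,s=np.cos(a),np.sin(a)
    return [np.array([x-.142*c-s*b,y-.142*s+c*b,z]) for b,z in zip(ys+[yt],[.053]*4+[.0535])]
def res(p,w=(1,1)):
    P=pts(p);return np.concatenate([w[0]*(proj(T["K"],T["camera_from_world"],q)-k) for q,k in zip(P,kt)]+[w[1]*(proj(S["K"],S["camera_from_world"],q)-k) for q,k in zip(P,ks)])
for w in((1,1),(1,0),(0,1)):
    r=least_squares(res,[.55,0,0,-.06],args=(w,));print(r.x,np.degrees(r.x[2]),pts(r.x)[4],np.round(r.fun,1))
    x,y,a,_=r.x
    H=at_z(T["K"],T["camera_from_world"],*h,.291);R=np.array([[np.cos(a),-np.sin(a)],[np.sin(a),np.cos(a)]])
    print("handle",H,"in balance",R.T@(H[:2]-[x,y]))
E
```

```text
[ 0.57107044 -0.01662171  0.12468764 -0.05417709] 7.144075259487791 [ 0.43691057 -0.088038    0.0535    ] [ 0.2 -0.2  0.1 -0.1  0.1  0.  -0.  -0.1  0.  -0.2 -0.1  0.2  0.  -0.3
 -0.3  0.2 -0.1 -0.  -0.1  0.1]
handle [ 0.60257378 -0.00614854  0.291     ] in balance [0.03256126 0.00647395]
[ 0.57062009 -0.01655346  0.1228897  -0.05427666] 7.041061357938853 [ 0.43634424 -0.08782724  0.0535    ] [ 0.1 -0.1  0.   0.  -0.   0.2 -0.1  0.  -0.  -0.1 -0.   0.  -0.  -0.
 -0.   0.  -0.   0.  -0.   0. ]
handle [ 0.60257378 -0.00614854  0.291     ] in balance [0.03298816 0.00640955]
[ 0.57142686 -0.01644483  0.12698136 -0.05402076] 7.275496227136349 [ 0.43741136 -0.08801359  0.0535    ] [ 0.  -0.   0.  -0.   0.  -0.   0.  -0.   0.  -0.   0.   0.2  0.1 -0.3
 -0.1  0.2 -0.  -0.1  0.  -0. ]
handle [ 0.60257378 -0.00614854  0.291     ] in balance [0.03220008 0.00626893]
```

The two cameras agree to about 1 mm: the balance yaw is 7.1°, the tare key is at (0.437, -0.088) and the handle is at (0.6026, -0.006). I'll shut the fingers, hover behind the handle and check with the wrist camera.

```bash
cat >> h.py <<'E'
from scipy.spatial.transform import Rotation as Ro
A=0.1247; C=np.array([.5711,-.0166,0.])
B=Ro.from_euler('z',A).as_matrix()
def bw(x,y,z): return C+B@np.array([x,y,z])
def ori(tilt=0):  # tool x=bal x, z down; tilt>0 leans the hand's top toward the robot
    R=B@Ro.from_euler('y',-tilt,degrees=True).as_matrix()@np.diag([1,-1,-1.])
    q=Ro.from_matrix(R).as_quat(); return R,np.array([q[3],q[0],q[1],q[2]])
HX,HY=.0326,.0064; TIP=.008
E
python3 - <<'E'
from cell import ctrl, jaws, solver, readout, vision, order
from h import *
import cv2
print(ctrl.tcp_to_tips); jaws.gripper_to(0.0,5)
R,q=ori()
p=readout.get_obs()["ee_pos"]; 
ctrl.movel([p[0]+.05,p[1],.42],velocity=.2)
ctrl.move_pose(bw(HX+.03,HY,.36),q)
o=readout.get_obs(); s=vision.snapshot("wrist")
print(o["clock"],o["ee_pos"],o["contact_force"],o["finger_gap"],s["T_tool_cam"])
cv2.imwrite("pics/w1.png",s["img"][:,:,::-1])
w,x,y,z=o["orientation"]; M=np.eye(4);M[:3,:3]=Ro.from_quat([x,y,z,w]).as_matrix();M[:3,3]=o["ee_pos"]
V=np.linalg.inv(M@s["T_tool_cam"]); np.savez("w1.npz",K=s["K"],V=V)
print("expect handle",proj(s["K"],V,bw(HX,HY,.291)))
for dx in(-.01,.01):
  for dy in (-.012,.012): print("tip corner",proj(s["K"],V,M[:3,3]+M[:3,:3]@[dx,dy,.008]))
E
```

```text
0.008
5.05 [ 0.63245518 -0.00324664  0.36004808] [-0.07760238 -0.00653085  1.32257129] 0.005595582835169771 [[-3.00796389e-04  9.60704204e-01  2.77574030e-01  7.77694183e-02]
 [ 9.99999855e-01  1.64751389e-04  5.13444985e-04 -1.46777878e-04]
 [ 4.47538049e-04  2.77574144e-01 -9.60704114e-01 -1.60916328e-01]
 [ 0.00000000e+00  0.00000000e+00  0.00000000e+00  1.00000000e+00]]
expect handle [278.16555033 260.75873939]
tip corner [257.32018667 275.26952906]
tip corner [301.22770856 275.26681679]
tip corner [256.64982636 241.14080029]
tip corner [301.90337713 241.13568241]
```

View pics/w1.png

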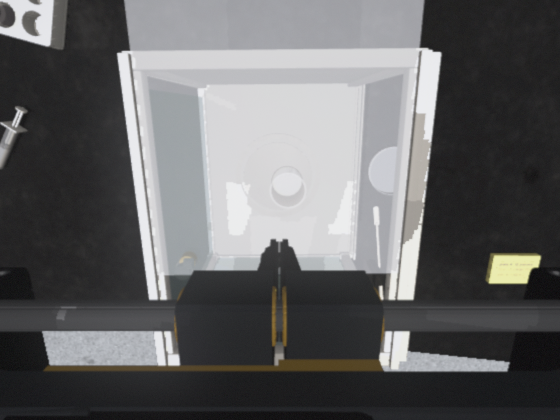

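The wrist view shows the closed fingertips at (279,240), with the handle hidden behind them as predicted. The roof is open at the front and nothing stands behind the handle. Next I'll lower the hand and push.

```bash
python3 - <<'E'
from cell import ctrl, jaws, solver, readout, vision, order
from h import *
import cv2
def st(t):
    o=readout.get_obs(); print(t,round(o["clock"],2),np.round(B.T@(o["ee_pos"]-C),4),np.round(B.T@o["contact_force"],2))
z=.2895+TIP
print(ctrl.movel(bw(HX+.03,HY,z),velocity=.06,max_force=4)); st("down")
print(ctrl.movel(bw(HX-.11,HY,z),velocity=.04,max_force=6)); st("pushed")
x=(B.T@(readout.get_obs()["ee_pos"]-C))[0]
ctrl.movel(bw(x+.015,HY,z),velocity=.06); ctrl.movel(bw(x+.015,HY,.40),velocity=.2); st("up")
s=vision.snapshot("wrist"); t=vision.snapshot("top"); 
cv2.imwrite("pics/w2.png",np.hstack([cv2.resize(s["img"][:,:,::-1],(480,360)),cv2.resize(t["img"][130:280,215:305][:,:,::-1],None,fx=2.4,fy=2.4,interpolation=cv2.INTER_CUBIC)]))
E
```

```text
False
down 6.29 [0.0627 0.0064 0.2979] [-0.39  0.03  0.02]
True
pushed 8.46 [-0.0305  0.0063  0.2978] [3.05 0.07 0.7 ]
up 9.52 [-0.0159  0.0065  0.3988] [0.24 0.08 0.13]
```

View pics/w2.png

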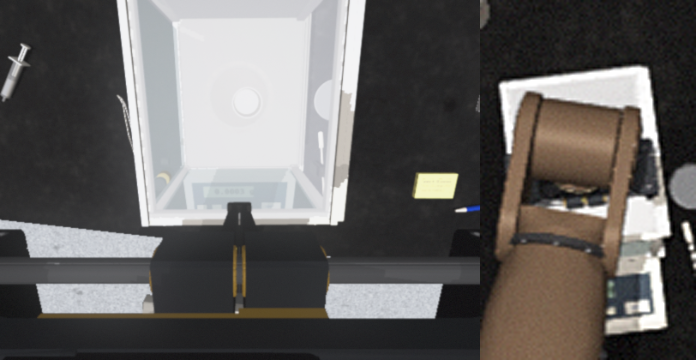

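The roof glass no longer overhangs the rear. The handle stopped after 78 mm of travel (handle centre x about -0.045), within the stated range. Next is the tare key, with the hand tilted 10° away from the shield.

```bash
python3 - <<'E'
from cell import ctrl, jaws, solver, readout, vision, order
from h import *
import cv2
def st(t):
    o=readout.get_obs(); print(t,round(o["clock"],2),np.round(B.T@(o["ee_pos"]-C),4),np.round(B.T@o["contact_force"],2)); return o
R,q=ori(10); KY=-.0542
edge=R@np.array([.010,0,TIP]); n=B@np.array([-np.sin(np.radians(17)),0,np.cos(np.radians(17))])
key=bw(-.142+.002,KY,.0535+.002*np.tan(np.radians(17)))
P=lambda h: key+n*h-edge
hi=bw(-.19,KY,.40)
print(solver.ik(hi,q),solver.ik(P(.03),q),solver.ik(P(-.003),q))
ctrl.move_pose(hi,q); st("hi")
t=vision.snapshot("top"); cv2.imwrite("pics/t2.png",cv2.resize(t["img"][110:280,195:325][:,:,::-1],None,fx=3.4,fy=3.4,interpolation=cv2.INTER_CUBIC))
ctrl.movel(P(.05),velocity=.15,max_force=10); ctrl.movel(P(.012),velocity=.06,max_force=5)
o=st("above"); s=vision.snapshot("wrist"); cv2.imwrite("pics/w3.png",s["img"][:,:,::-1])
w,x,y,z=o["orientation"]; M=np.eye(4);M[:3,:3]=Ro.from_quat([x,y,z,w]).as_matrix();M[:3,3]=o["ee_pos"]
V=np.linalg.inv(M@s["T_tool_cam"])
for yy in(.0745,.0185,-.0095,-.0362,KY,-.0722): print(yy,proj(s["K"],V,bw(-.142,yy,.0535)))
E
```

```text
[-0.46736204 -0.07319515  1.83937219  0.10293809  1.2317998   0.95146386] [-0.42314039  0.40891718  2.26515885  0.28258278  0.33033592  0.76169371] [-0.41021389  0.48932743  2.26986396  0.36903633  0.24793286  0.68386333]
hi 10.39 [-0.1892 -0.0545  0.4001] [-0.01  0.24  0.06]
above 13.32 [-0.1548 -0.0542  0.0717] [-0.15  0.39  0.42]
0.0745 [ 51.76155799 233.64112529]
0.0185 [150.76347238 233.63183618]
-0.0095 [200.27775372 233.62719038]
-0.0362 [247.50143437 233.6227595 ]
-0.0542 [279.34218433 233.61977196]
-0.0722 [311.18660812 233.61678408]
```

View pics/w3.png

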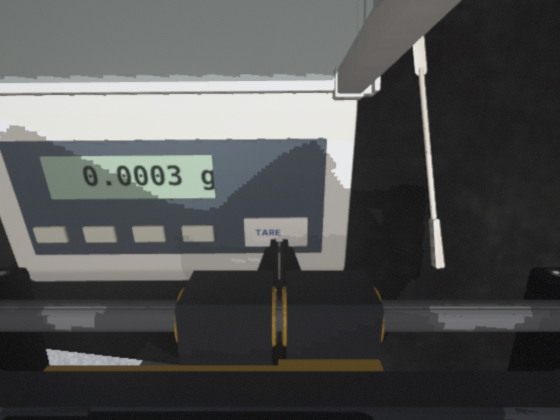

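View pics/t2.png

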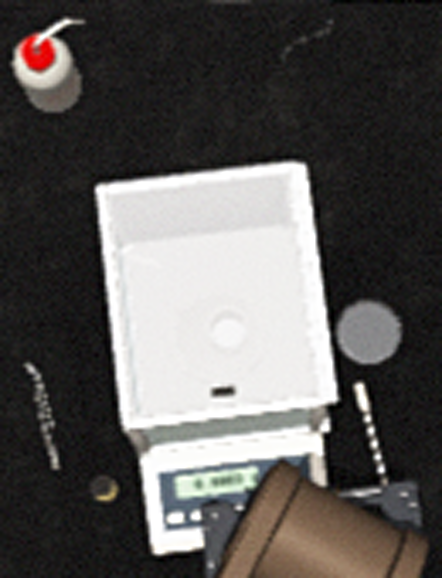

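The roof is shut with the handle against the front frame. The wrist view shows the TARE key centred at (276,232) against a predicted (279,234), which is within 2 mm, and the fingertips are over it. Pressing now.

```bash
python3 - <<'E'
from cell import ctrl, jaws, solver, readout, vision, order
from h import *
R,q=ori(10); KY=-.0535
edge=R@np.array([.010,0,TIP]); n=B@np.array([-np.sin(np.radians(17)),0,np.cos(np.radians(17))])
key=bw(-.140,KY,.0541)
P=lambda h: key+n*h-edge
def st(t):
    o=readout.get_obs(); print(t,round(o["clock"],2),"h=%.2fmm"%(1e3*n@(o["ee_pos"]-P(0))),np.round(B.T@o["contact_force"],2))
ctrl.movel(P(.004),velocity=.02,max_force=3); st("near")
print(ctrl.movel(P(-.003),velocity=.006,max_force=1.5)); st("contact")
print(ctrl.movel(P(-.005),velocity=.004,max_force=5.5)); st("pressed"); ctrl.sleep(.2); st("hold")
E
```

```text
near 13.93 h=3.92mm [-0.27  0.28 -0.65]
True
contact 14.72 h=-0.88mm [-0.71 -0.35  3.92]
True
pressed 15.16 h=-1.54mm [-1.04  0.12  7.27]
hold 15.36 h=-1.51mm [-1.28 -0.65  7.13]
```

It is holding 7 N, more than the 5 N needed for full travel, and h = -1.5 mm, so the key is fully down. I'll release and draw away.

```bash
python3 - <<'E'
from cell import ctrl, jaws, solver, readout, vision, order
from h import *
import cv2
R,q=ori(10)
o=readout.get_obs(); n=B@np.array([-np.sin(np.radians(17)),0,np.cos(np.radians(17))])
p=o["ee_pos"]+n*.015; ctrl.movel(p,velocity=.02)
s=vision.snapshot("wrist")
ctrl.movel(p+n*.05,velocity=.1)
ctrl.movel(bw(-.19,-.0542,.40),velocity=.15)
ctrl.move_pose([.33,-.45,.40],ori()[1])
o=readout.get_obs();print(o["clock"],o["contact_force"])
t=vision.snapshot("top")
cv2.imwrite("pics/f.png",np.hstack([cv2.resize(s["img"][:,:,::-1],(480,360)),cv2.resize(t["img"][130:280,200:330][:,:,::-1],None,fx=2.4,fy=2.4,interpolation=cv2.INTER_CUBIC)]))
E
```

```text
20.3333 [-0.09527228  0.47586535 -0.09566588]
```

View pics/f.png

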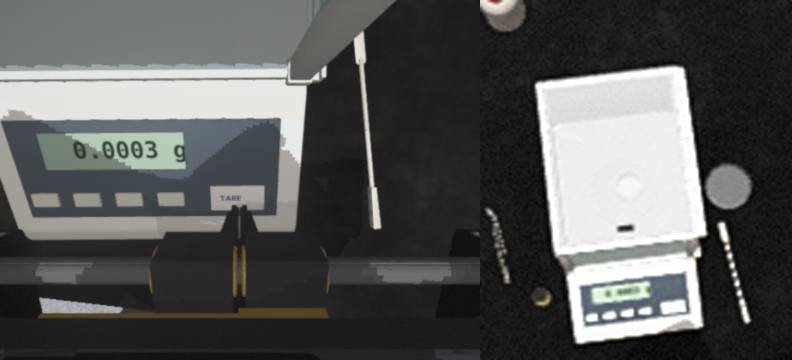

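The roof is still shut and its glass doesn't overhang the rear. The key is up again, nothing round the balance has moved and the hand is clear.

```bash
python3 -c "
from cell import order
print(order.finish_job())"
```

```text
the job is handed in; nothing more can be done
None
```

I pushed the glass roof shut against its stop, then pressed the tare key fully down (about 7 N), released it and drew the hand clear; the job is handed in at about 20 s, though the display still read 0.0003 g after the press.

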